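# Check the folding lid stay of an instrument chest

## Task

Check the lid stay of the small white instrument chest: raise the lid by its pull bar until the folding stay on its left side locks past its straight position, and let go so that the stay alone carries the lid. Then break the stay by pushing its black knuckle back toward the hinge, take the bar again and lower the lid gently until it is fully shut. Do not strain the lid or the stay, do not let the lid drop, and leave the bottles and the other things where they stand.

Things in the scene. Friction and masses are not known exactly. Their poses are not given: they have to be found in the camera images.
- chest: White painted chest with a light grey lid, fixed to the bench: 170 (x) x 190 (y) x 100 mm high, 10 mm thick lid on top. Origin at the centre of its underside; x points from the front (pull bar, robot side) to the hinge side, z up. It stands on the right half of the bench, turned by up to 12 degrees. A blue tube rack stays inside.
- lid_hinge (a point): Middle of the lid's hinge line, at chest frame (82, 0, 104) mm; the axis runs along the chest's y. The hinges are stiff: with the stay broken they hold the lid by themselves above about 1.1 rad; lower down it falls ever faster if let go. About 5 N at the bar lifts it.
- chest_lid (a joint): Lid angle in rad: 0 shut, grows as the front edge rises; lid 170 mm deep, about 0.7 kg. The stay comes straight, a firm stop, somewhere from 1.24 to 1.41 (its bracket is adjusted differently each time); locked, the lid rests 0.01 lower. The last 2 mm of bar travel decide whether it locks: feel for the stop, 8 to 12 N at the bar; beyond it the bar gives 1 mm per 2 N.
- bar_mid (a point): Middle of the lid's pull bar: round aluminium, 10 mm thick, 110 mm long along the chest's y, 45 mm ahead of the lid's front edge, level with the lid. It moves with the lid, 215 mm before the hinge line and 5 mm above it when shut, and can turn between the fingers.
- stay_elbow (a joint): Fold of the stay in rad: 0 folded (lid shut), 2.82 straight, 3.07 locked: past straight, on its stop, the knuckle leaning away from the hinge. A weak spring carries it from straight into the lock with the lid at its stop. To break it, push the knuckle until this is below about 2.4; let go before about 2.6 it may spring back.
- stay_lower: Lower link of the stay, a 12 x 3 mm steel strip, 82 mm between pivots, on the left (+y) outer side of the chest. Origin at its pivot on the bracket, at chest frame (-48, 103, 89) mm, give or take up to 7.5 mm along a 49 degree slant (forward and down, or back and up). The upper link (82 mm too) joins the knuckle to the lid.
- knuckle (a point): Middle of the stay's knuckle: black round pin 16 mm thick, 34 mm long along the chest's y, standing outward from the joint of the two links, 121 mm left (+y) of the chest's middle. Locked, it is about 50 mm above and 85 mm (within 10) before the hinge line; push it 45 degrees downward toward the hinge side, 30 to 35 mm, with 2 to 4 N.
- bottle_wash: Loose bottle, orange cap, 61 x 118 mm, behind the chest; leave alone. Origin under its centre.
- bottle_buffer: Loose bottle, blue cap, 56 x 105 mm, behind the chest; leave alone.
- bottle_dye: Loose bottle, red cap, 48 x 90 mm, behind the chest; leave alone.
- glass_beaker: Loose small glass beaker, 52 x 58 mm, left of the chest; leave alone.
- timer: Loose white bench timer, 62 x 66 x 19 mm, on the front left; leave alone.
- stay_stretch (a joint): Stretch in m of the stiff spring in the stay's top eye, where it joins the lid: 0 unloaded, positive when the stay is pulled (lid forced up against it), negative when it is pressed. It gives about 1 mm for every 7 N that the bar is pushed on past the stop.

How it is judged:
By the outcome, as a careful person would: the job done as asked, in the order asked, and still so for the second after the job is handed in, with the robot touching nothing.
It also fails if it takes over 70 s, if anything falls off the work surface, if the arm or the gripper's body presses on something with over 40 N, if the wrist force passes 120 N, or if a joint passes its speed limit or range.

## Robot

A 7-joint arm with a two-finger parallel gripper is mounted at the origin on a cart in front of the work surface, level with it; the furniture and walls round the work are solid. World frame = base frame: x ahead of the robot, y to its left, z up, the work surface at z = 0. Lengths are in mm, angles in rad, forces in N, time in s.
With the tool pointing down it reaches from about 425 to 875 mm from the base axis. Payload 4.7 kg.
Tool frame: the origin (TCP) lies on the centre line of the jaws, within the pads' length; the fingertips stand 17 mm ahead of it and the grasp point (between the pads) lies 2 mm behind it (finger_overhang is the distance from the TCP to the fingertips, in mm); z points along the fingers, y is the line along which they close (so a half turn about z gives the same grasp; the last joint's range is limited). The gripper opens to 85 mm and grips with 20 to 120 N. Pads are 22 mm wide; open, the fingers measure 114 mm over their backs; the gripper's body (76 mm by 85 mm) begins 54 mm behind the grasp point. The pads swing forward as they close: fully open they stand 13 mm farther back than shut.
Start: joints at [-1.283, 0.321, -0.07, 1.45, 0.023, 1.371, -0.057], TCP at [175.78, 625.799, 248.349] pointing down, gripper open.
Joint ranges: [-2.86, 2.86], [-0.3, 2.09], [-1.38, 1.24], [0.06, 2.45], [-1.56, 4.7], [0.09, 2.05], [-2.69, 2.69]. Speed limits (rad/s): [2.57, 2.57, 3.14, 3.14, 3.14, 3.14, 3.14].

## Interface

Orientations are given as a rotation vector (axis times angle).
In Python, from workcell import sense, capture, camera_model, close_job, finger_overhang gives the robot as it stands.
- The arm moves only by the tool jog_arm, never from a script. Its argument "moves" is a list of rows, each a list of 4 numbers: the shift along the tool's x, y, z in m, then the turn about the tool's z in rad. In form: [[dx, dy, dz, turn], ...]. A call has 1 to 5 rows; each row shifts and turns the commanded pose from where the row before left it, along the tool's axes as they then stand; what a row does not reach is not made up. A row lasts 1/12 s, in which the tool goes at most 41.7 mm and 7.16 degrees, less where a joint would pass 70% of its speed; a pose out of reach is approached as far as the arm can. A call with a gripper value outside its range is refused whole. "fingers" is the opening, from 0 (shut) to 1 (fully open), set as the call begins (left out, the last holds). The fingers move at their own pace and stop on an object; "grip_force" is the grip in N (left out, the last holds). Time passes only in rows, so rows that do not move let the fingers close. It gives the time, the measured TCP pose, the force, the opening and the grip force at its end, in the units of the state.
- sense(): the state, without advancing time (a new reading comes with each control period).
- capture(name): name is "scene" or "side" or "wrist"; returns the picture (480x640x3 uint8, red, green, blue); there is no depth.
- camera_model(name): a dict with "mtx" (3x3 intrinsics, pixels), "extrinsics" (4x4, takes a point from camera to world coordinates). Camera axes: x right, y down, z forward; pixel columns grow to the right and rows downward; lengths in mm; the calibration is good to about 2 mm. A picture is of the moment at which its call begins: read the wrist's pose just before it. camera_model takes no time and is no camera call; for the wrist camera it gives the pose at the moment of the call.
- close_job(): hands the job in; it is judged then, once.
The state is a dict: "clock": time; "joints": joint angles; "qvel": joint speeds; "joint_torque": joint torques, N m; "eef_pos": TCP position; "ee_rot": TCP orientation; "wrist_force": force on the tool from outside, world axes, zero at the start; "wrist_torque": the same for the moment, N m; "width": finger opening in mm; "finger_force": force on a finger pad.
Only numpy, scipy, OpenCV 4.12 (cv2) and the standard library are available. Lean on these libraries where they do the work, as an engineer would, in place of code of your own. Each camera call takes 0.05 s, during which the arm holds its last target. There are 200 camera calls.

## Working session

There is one attempt and no reset: what is moved stays moved. The work goes in short steps, Python scripts to look and compute and a tool call to move; the robot and the scene stay as the last step left them, time stands still between calls to the robot, and variables do not carry over. Pictures are saved under pics/ and viewed, at most 10 in all, crops included, and the job is handed in when it is done.

Besides the shell and the picture viewer there is one more tool, called after "Emit:" by a JSON object that holds its "api" and its "payload", one argument or row to a line. jog_arm: Moves the arm, as the interface text tells. Its arguments: {"type":"object","properties":{"moves":{"type":"array"},"fingers":{"type":"number"},"grip_force":{"type":"number"}},"required":["moves"]}

```bash
mkdir -p pics; ls
python3 - <<'E'
from workcell import *
import cv2,numpy as np
s=sense();print(s)
for n in("scene","side"):
    im=capture(n);cv2.imwrite(f"pics/{n}0.png",im[:,:,::-1]);m=camera_model(n);print(n,np.array(m["mtx"]).round(1).tolist(),np.array(m["extrinsics"]).round(3).tolist())
print(np.array(camera_model("wrist")["extrinsics"]).round(3).tolist(),finger_overhang)
E
```

```text
pics
{'clock': 0.0, 'joints': array([-1.28286244,  0.32183697, -0.07009262,  1.45168296,  0.02259298,
        1.37082513, -0.05690351]), 'qvel': array([ 1.05033101e-04, -2.85276021e-04, -1.53938573e-03, -1.85452127e-03,
        1.38799395e-03, -6.67549117e-05, -1.07054571e-03]), 'joint_torque': array([-6.50526408e-05, -4.93583071e+01, -3.81941311e-01, -3.14342558e+01,
        1.32403511e-02,  1.10183444e-02, -7.66819994e-06]), 'eef_pos': array([175.67504394, 625.27097851, 247.21047966]), 'ee_rot': array([-4.28718304e-01, -3.11202161e+00,  3.07419808e-03]), 'wrist_force': array([ 0.36940679, -0.69853851,  0.27605354]), 'wrist_torque': array([-0.02731662, -0.02838868, -0.03470314]), 'finger_force': 0.0, 'width': 85.67522528834787}
scene [[574.3, 0.0, 331.4], [0.0, 574.3, 249.5], [0.0, 0.0, 1.0]] [[0.576, -0.641, 0.507, -53.269], [-0.817, -0.448, 0.363, -500.978], [-0.006, -0.623, -0.782, 1055.602], [0.0, 0.0, 0.0, 1.0]]
side [[478.4, 0.0, 327.0], [0.0, 478.4, 247.5], [0.0, 0.0, 1.0]] [[-0.974, -0.09, 0.207, 352.481], [-0.224, 0.489, -0.843, 925.469], [-0.025, -0.867, -0.497, 676.655], [0.0, 0.0, 0.0, 1.0]]
[[0.272, 0.927, 0.26, 110.836], [0.962, -0.261, -0.076, 643.873], [-0.003, 0.271, -0.963, 371.779], [0.0, 0.0, 0.0, 1.0]] 17.0
```

View pics/scene0.png

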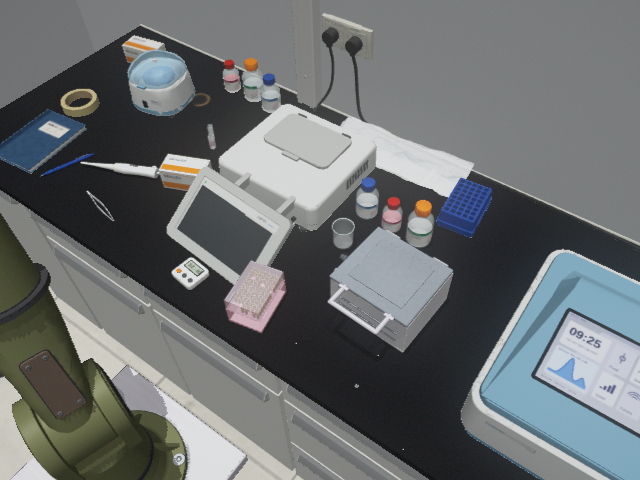

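View pics/side0.png

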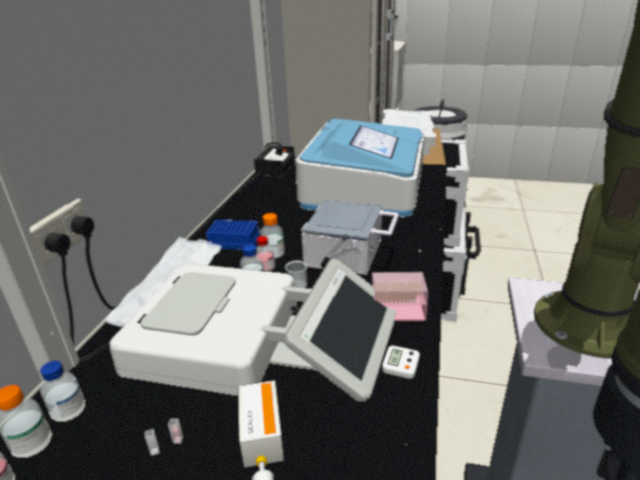

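The scene view shows the chest with its lid corners near (332,277), (385,230), (452,270) and (405,318). The bar runs from (332,290) to (378,328). The side view shows the same chest at (340,230).

```bash
cat > h.py <<'E'
from workcell import *
import cv2,numpy as np
from scipy.spatial.transform import Rotation as R
def ray(n,uv,M=None):
    M=M or camera_model(n);K=np.array(M["mtx"]);E=np.array(M["extrinsics"])
    d=E[:3,:3]@np.linalg.solve(K,[uv[0],uv[1],1]);return E[:3,3],d
def onz(n,uv,z,M=None):
    o,d=ray(n,uv,M);return o+d*(z-o[2])/d[2]
def proj(n,p,M=None):
    M=M or camera_model(n);E=np.array(M["extrinsics"]);c=E[:3,:3].T@(np.array(p)-E[:3,3]);q=np.array(M["mtx"])@c;return q[:2]/q[2]
def st():
    s=sense();print(round(s["clock"],2),"tcp",s["eef_pos"].round(1),"\n",R.from_rotvec(s["ee_rot"]).as_matrix().round(3).tolist(),"F",s["wrist_force"].round(1),"w",round(s["width"],1),"ff",round(s["finger_force"],1),"j",s["joints"].round(2))
E
python3 - <<'E'
from h import *
a=cv2.imread("pics/scene0.png")[200:360,300:480];cv2.imwrite("pics/c0.png",cv2.resize(a,None,fx=4,fy=3.75,interpolation=cv2.INTER_CUBIC))
for p in [(332,277),(385,230),(452,270),(405,318)]:print(onz("scene",p,110).round(1))
for p in [(332,290),(378,328)]:print(onz("scene",p,109).round(1))
E
```

```text
[ 501.5 -104.8  110. ]
[ 669.5 -126.7  110. ]
[ 656.4 -295.7  110. ]
[ 502.6 -275.6  110. ]
[ 476.  -122.8  109. ]
[ 454.6 -244.7  109. ]
```

View pics/c0.png

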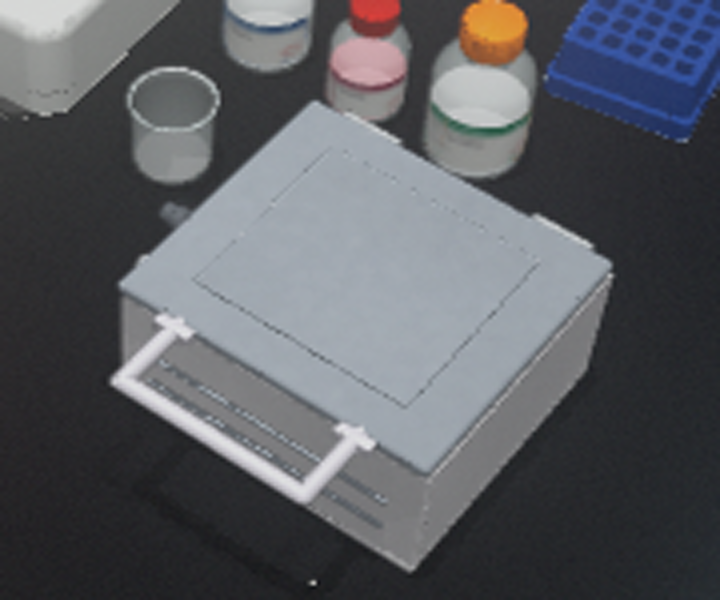

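The crop shows the lid corners at image pixels (330,276.5), (378.8,226.7), (453,271.5) and (407.5,326). The outer bar ends are at (328.8,302) and (377,332.8), and the knuckle is a dark pin near (344,256).

Run:
```python
from h import *
P=[onz("scene",p,110)[:2] for p in [(330,276.5),(378.8,226.7),(453,271.5),(407.5,325.9)]]
fl,bl,br,fr=P
print(np.round(P,1)); print([np.linalg.norm(a-b).round(1) for a,b in((fl,bl),(bl,br),(br,fr),(fr,fl))])
y=(fl-fr)/np.linalg.norm(fl-fr)+(bl-br)/np.linalg.norm(bl-br)
x=(bl-fl)+(br-fr); print("yaw from y",np.degrees(np.arctan2(-y[0],y[1])),"x",np.degrees(np.arctan2(x[1],x[0])))
print("centre",np.mean(P,0))
b=[onz("scene",p,109)[:2] for p in [(330.5,301),(375.5,331)]];print("bar",np.round(b,1),np.mean(b,0),np.linalg.norm(b[0]-b[1]))
# bar in side view
for p in [(330,301)]:print(proj("side",onz("scene",p,109)))
```

```text
[[ 500.2 -100.8]
 [ 669.8 -110.7]
 [ 654.2 -299.2]
 [ 490.1 -288.4]]
[np.float64(169.8), np.float64(189.1), np.float64(164.4), np.float64(187.9)]
yaw from y -3.9075428657183044 x -3.5495623385794857
centre [ 578.58597189 -199.78007423]
bar [[ 452.9 -135.4]
 [ 446.4 -244.3]] [ 449.64369762 -189.87699376] 109.05365886723827
[388.99908708 233.3179854 ]
```

Emit:
{"api": "jog_arm", "payload": {
  "moves": [
    [0,0,-0.016,0.124],
    [0,0,-0.016,0.124],
    [0,0,-0.016,0.124],
    [0,0,-0.016,0.124],
    [0,0,-0.016,0.124]
  ],
  "fingers": 0.36
}}

```text
clock: 0.52
eef_pos: [175.7, 625.5, 328.5]
ee_rot: [1.366, 2.829, -0.002]
wrist_force: [0.2, 0.7, 0.6]
width: 30.7
finger_force: 0.0
```

Emit:
{"api": "jog_arm", "payload": {
  "moves": [
    [0,0,0,0.124],
    [0,0,0,0.124],
    [0,0,0,0.124],
    [0,0,0,0.124],
    [0,0,0,0.124]
  ]
}}

```text
clock: 0.93
eef_pos: [175.7, 625.6, 327.7]
ee_rot: [2.164, 2.277, -0.001]
wrist_force: [0.8, 0.3, -0.3]
width: 30.2
finger_force: 0.0
```

Emit:
{"api": "jog_arm", "payload": {
  "moves": [
    [-0.0251,0.0266,0,0.123],
    [-0.0251,0.0266,0,0],
    [-0.0251,0.0266,0,0],
    [-0.0251,0.0266,0,0],
    [-0.0251,0.0266,0,0]
  ]
}}

```text
clock: 1.35
eef_pos: [304.1, 493.5, 327.8]
ee_rot: [2.293, 2.147, -0.001]
wrist_force: [1.1, -0.2, -1.4]
width: 30.5
finger_force: 0.0
```

Emit:
{"api": "jog_arm", "payload": {
  "moves": [
    [-0.0251,0.0266,0,0],
    [-0.0251,0.0266,0,0],
    [-0.0251,0.0266,0,0],
    [-0.0251,0.0266,0,0],
    [-0.0251,0.0266,0,0]
  ]
}}

```text
clock: 1.77
eef_pos: [428.5, 359.4, 328.0]
ee_rot: [-2.293, -2.147, 0.001]
wrist_force: [0.2, -0.2, 0.2]
width: 30.4
finger_force: 0.0
```

Emit:
{"api": "jog_arm", "payload": {
  "moves": [
    [-0.0344,0.011,0,0],
    [-0.0344,0.011,0,0],
    [-0.0344,0.011,0,0],
    [-0.0344,0.011,0,0],
    [-0.0344,0.011,0,0]
  ]
}}

```text
clock: 2.18
eef_pos: [471.2, 183.9, 328.0]
ee_rot: [-2.293, -2.147, 0.001]
wrist_force: [0.7, 0.6, 0.3]
width: 30.8
finger_force: 0.0
```

Emit:
{"api": "jog_arm", "payload": {
  "moves": [
    [-0.0375,0.0003,0.008,0],
    [-0.0375,0.0003,0.008,0],
    [-0.0375,0.0003,0.008,0],
    [-0.0375,0.0003,0.008,0],
    [-0.0375,0.0003,0.008,0]
  ]
}}

```text
clock: 2.6
eef_pos: [459.7, -3.2, 287.7]
ee_rot: [-2.293, -2.147, -0.0]
wrist_force: [0.1, 0.2, 0.1]
width: 30.6
finger_force: 0.0
```

Emit:
{"api": "jog_arm", "payload": {
  "moves": [
    [-0.0375,0.0003,0.008,0],
    [-0.0375,0.0003,0.008,0],
    [-0.0375,0.0003,0.008,0],
    [-0.0375,0.0003,0.008,0],
    [-0.0375,0.0003,0.008,0]
  ]
}}

```text
clock: 3.02
eef_pos: [448.7, -190.3, 247.9]
ee_rot: [-2.293, -2.147, -0.002]
wrist_force: [1.2, 0.4, -0.1]
width: 30.7
finger_force: 0.0
```

Run:
```python
from h import *
st()
M=camera_model("wrist");im=capture("wrist");cv2.imwrite("pics/w1.png",im[:,:,::-1])
print(proj("wrist",(449.6,-190,109),M),proj("wrist",(453,-135.4,109),M),proj("wrist",(446,-244.3,109),M))
```

```text
3.02 tcp [ 448.7 -190.3  247.9] 
 [[0.066, 0.998, 0.001], [0.998, -0.066, 0.001], [0.001, 0.001, -1.0]] F [ 1.2  0.4 -0.1] w 30.7 ff 0.0 j [-0.61 -0.09  0.92  1.87  0.07  1.33  0.23]
[320.86888713 226.87721259] [320.49757428 156.61149487] [320.94058056 289.58164771]
```

View pics/w1.png

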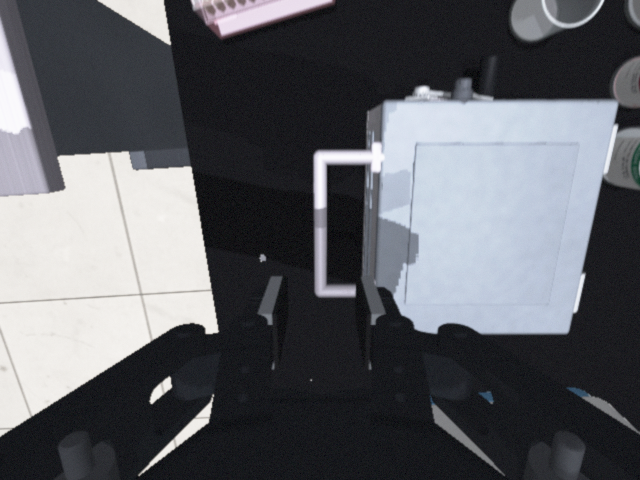

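The bar sits at u≈320, rows 155–292, exactly where predicted and parallel to the tool. I'll descend and grip.

Emit:
{"api": "jog_arm", "payload": {
  "moves": [
    [0,0,0.034,0],
    [0,0,0.034,0],
    [0,0,0.034,0],
    [0,0.0005,0.028,0],
    [0,0,0.011,0]
  ]
}}

```text
clock: 3.48
eef_pos: [447.3, -187.5, 103.6]
ee_rot: [-2.29, -2.143, 0.007]
wrist_force: [0.1, 1.7, 0.8]
width: 30.9
finger_force: 0.0
```

Emit:
{"api": "jog_arm", "payload": {
  "moves": [
    [0,0,0,0],
    [0,0,0,0],
    [0,0,0,0],
    [0,0,0,0],
    [0,0,0,0]
  ],
  "fingers": 0.0,
  "grip_force": 30
}}

```text
clock: 3.9
eef_pos: [448.1, -188.4, 107.8]
ee_rot: [-2.291, -2.144, 0.003]
wrist_force: [-4.7, 0.1, -4.6]
width: 9.0
finger_force: 29.1
```

Run:
```python
from h import *
st()
```

```text
3.9 tcp [ 448.1 -188.4  107.8] 
 [[0.066, 0.998, -0.004], [0.998, -0.066, 0.002], [0.001, -0.004, -1.0]] F [-4.7  0.1 -4.6] w 9.0 ff 29.1 j [-0.56  0.13  0.97  2.04 -0.13  1.04  0.4 ]
```

Run:
```python
import numpy as np
f=lambda t:np.array([-215*np.cos(t)+5*np.sin(t),215*np.sin(t)+5*np.cos(t)])
th=np.concatenate([[0,.02,.05,.09,.14],np.arange(.2,1.16,.06),np.arange(1.18,1.42,.02)])
for a,b in zip(th[:-1],th[1:]):
    d=(f(b)-f(a))/1000;print(round(b,2),d[0].round(4),(-d[1]).round(4), (f(b)-f(0)).round(1))
```

```text
0.02 0.0001 -0.0043 [0.1 4.3]
0.05 0.0004 -0.0064 [ 0.5 10.7]
0.09 0.0008 -0.0086 [ 1.3 19.3]
0.14 0.0015 -0.0106 [ 2.8 30. ]
0.2 0.0025 -0.0127 [ 5.3 42.6]
0.26 0.0032 -0.0125 [ 8.5 55.1]
0.32 0.004 -0.0123 [12.5 67.4]
0.38 0.0047 -0.012 [17.2 79.4]
0.44 0.0054 -0.0117 [22.6 91.1]
0.5 0.0061 -0.0114 [ 28.7 102.5]
0.56 0.0068 -0.011 [ 35.5 113.4]
0.62 0.0074 -0.0106 [ 42.9 124. ]
0.68 0.008 -0.0101 [ 51.  134.1]
0.74 0.0086 -0.0096 [ 59.6 143.7]
0.8 0.0092 -0.0091 [ 68.8 152.7]
0.86 0.0097 -0.0085 [ 78.5 161.2]
0.92 0.0102 -0.0079 [ 88.7 169.1]
0.98 0.0107 -0.0073 [ 99.4 176.3]
1.04 0.0111 -0.0066 [110.5 182.9]
1.1 0.0115 -0.0059 [121.9 188.9]
1.18 0.0158 -0.0068 [137.7 195.7]
1.2 0.004 -0.0015 [141.8 197.2]
1.22 0.0041 -0.0014 [145.8 198.6]
1.24 0.0041 -0.0013 [149.9 200. ]
1.26 0.0041 -0.0013 [154.  201.2]
1.28 0.0041 -0.0012 [158.1 202.4]
1.3 0.0042 -0.0011 [162.3 203.5]
1.32 0.0042 -0.001 [166.5 204.5]
1.34 0.0042 -0.0009 [170.7 205.4]
1.36 0.0042 -0.0008 [174.9 206.3]
1.38 0.0042 -0.0008 [179.1 207. ]
1.4 0.0042 -0.0007 [183.4 207.7]
```

Emit:
{"api": "jog_arm", "payload": {
  "moves": [
    [0,0,-0.0043,0],
    [0,0.0003,-0.0064,0],
    [0,0.0008,-0.0086,0],
    [0,0.0015,-0.0107,0],
    [0,0.0024,-0.0128,0]
  ]
}}

```text
clock: 4.32
eef_pos: [453.4, -188.7, 150.9]
ee_rot: [-2.292, -2.144, 0.002]
wrist_force: [-5.0, 0.9, -4.7]
width: 9.1
finger_force: 29.3
```

Emit:
{"api": "jog_arm", "payload": {
  "moves": [
    [0,0.0032,-0.0125,0],
    [0,0.004,-0.0123,0],
    [0,0.0047,-0.012,0],
    [0,0.0054,-0.0117,0],
    [0,0.0061,-0.0114,0]
  ]
}}

```text
clock: 4.73
eef_pos: [476.8, -190.2, 211.7]
ee_rot: [-2.291, -2.144, 0.001]
wrist_force: [-6.2, 2.4, -0.9]
width: 8.5
finger_force: 29.2
```

Emit:
{"api": "jog_arm", "payload": {
  "moves": [
    [0,0.0068,-0.011,0],
    [0,0.0074,-0.0106,0],
    [0,0.008,-0.0101,0],
    [0,0.0086,-0.0096,0],
    [0,0.0092,-0.0091,0]
  ]
}}

```text
clock: 5.15
eef_pos: [516.7, -192.7, 263.1]
ee_rot: [-2.291, -2.144, 0.0]
wrist_force: [-10.6, 2.6, 5.5]
width: 9.1
finger_force: 29.4
```

Emit:
{"api": "jog_arm", "payload": {
  "moves": [
    [0,0.0097,-0.0085,0],
    [0,0.0102,-0.0079,0],
    [0,0.0107,-0.0073,0],
    [0,0,0,0],
    [0,0,0,0]
  ]
}}

```text
clock: 5.57
eef_pos: [550.2, -195.0, 289.2]
ee_rot: [2.291, 2.146, 0.006]
wrist_force: [-6.1, 3.2, 11.7]
width: 8.7
finger_force: 30.6
```

Run:
```python
from h import *
st()
```

```text
5.57 tcp [ 550.2 -195.   289.2] 
 [[0.065, 0.998, 0.005], [0.998, -0.065, 0.001], [0.001, 0.005, -1.0]] F [-6.1  3.2 11.7] w 8.7 ff 30.6 j [-0.53  0.22  0.97  1.59 -0.19  1.42  0.39]
```

Emit:
{"api": "jog_arm", "payload": {
  "moves": [
    [0,-0.001,-0.0017,0],
    [0,-0.001,-0.0016,0],
    [0,0,0,0],
    [0,0,0,0]
  ]
}}

```text
clock: 5.9
eef_pos: [548.6, -194.8, 288.5]
ee_rot: [2.289, 2.145, 0.005]
wrist_force: [4.4, -1.4, -6.3]
width: 8.7
finger_force: 29.8
```

Run:
```python
from h import *
st()
```

```text
5.9 tcp [ 548.6 -194.8  288.5] 
 [[0.065, 0.998, 0.005], [0.998, -0.065, -0.001], [-0.001, 0.005, -1.0]] F [ 4.4 -1.4 -6.3] w 8.7 ff 29.8 j [-0.53  0.22  0.97  1.6  -0.18  1.42  0.39]
```

Emit:
{"api": "jog_arm", "payload": {
  "moves": [
    [0,0.01,-0.0043,0],
    [0,0.0115,-0.0059,0],
    [0,0.0118,-0.0052,0],
    [0,0.008,-0.0031,0],
    [0,0,0,0]
  ]
}}

```text
clock: 6.32
eef_pos: [589.4, -197.6, 308.7]
ee_rot: [2.291, 2.147, 0.002]
wrist_force: [-0.7, 1.5, 5.7]
width: 8.8
finger_force: 31.2
```

Emit:
{"api": "jog_arm", "payload": {
  "moves": [
    [0,0,0,0],
    [0,0,0,0]
  ]
}}

```text
clock: 6.48
eef_pos: [588.9, -197.6, 308.5]
ee_rot: [2.291, 2.146, 0.004]
wrist_force: [-0.7, 1.1, 6.2]
width: 8.5
finger_force: 31.2
```

```bash
cat >> h.py <<'E'
def lid():
    s=sense();p=s["eef_pos"];F=s["wrist_force"];xh=np.array([.9978,-.0663,0])
    fx=F@xh;fz=F[2];v=np.array([-(663.4-p[0])/.9978,p[2]-105]);phi=np.arctan2(v[1],-v[0]);t=phi-.0155
    print("clock",round(s["clock"],2),"tcp",p.round(1),"R",np.hypot(*v).round(1),"theta",t.round(3),"Frad",(-fx*np.cos(phi)+fz*np.sin(phi)).round(1),"Ftan",(fx*np.sin(phi)+fz*np.cos(phi)).round(1),"F",F.round(1),"w",round(s["width"],1))
E
python3 -c "
from h import *
lid()"
```

```text
clock 6.48 tcp [ 588.9 -197.6  308.5] R 216.8 theta 1.204 Frad 6.1 Ftan 1.5 F [-0.7  1.1  6.2] w 8.5
```

Emit:
{"api": "jog_arm", "payload": {
  "moves": [
    [0,0.002,-0.0016,0],
    [0,0.002,-0.0007,0],
    [0,0.002,-0.0007,0],
    [0,0,0,0],
    [0,0,0,0]
  ]
}}

```text
clock: 6.9
eef_pos: [594.0, -197.9, 310.3]
ee_rot: [-2.293, -2.147, -0.001]
wrist_force: [-4.0, 2.0, 7.3]
width: 8.4
finger_force: 31.3
```

```bash
python3 -c "
from h import *
lid()"
```

```text
clock 6.9 tcp [ 594.  -197.9  310.3] R 216.8 theta 1.229 Frad 8.3 Ftan -1.6 F [-4.   2.   7.3] w 8.4
```

Emit:
{"api": "jog_arm", "payload": {
  "moves": [
    [0,0.001,-0.0018,0],
    [0,0.001,-0.0003,0],
    [0,0,0,0]
  ]
}}

```text
clock: 7.15
eef_pos: [596.0, -198.0, 311.0]
ee_rot: [-2.293, -2.147, 0.0]
wrist_force: [-2.5, 1.6, 1.4]
width: 8.5
finger_force: 30.8
```

Emit:
{"api": "jog_arm", "payload": {
  "moves": [
    [0,0.001,-0.0003,0],
    [0,0.001,-0.0003,0],
    [0,0,0,0]
  ]
}}

```text
clock: 7.4
eef_pos: [598.4, -198.2, 311.8]
ee_rot: [2.293, 2.147, 0.001]
wrist_force: [-2.3, 2.3, 1.2]
width: 8.6
finger_force: 30.9
```

```bash
python3 -c "
from h import *
lid()"
```

```text
clock 7.4 tcp [ 598.4 -198.2  311.8] R 216.8 theta 1.25 Frad 1.9 Ftan -1.9 F [-2.3  2.3  1.2] w 8.6
```

Emit:
{"api": "jog_arm", "payload": {
  "moves": [
    [0,0.001,-0.0003,0],
    [0,0.001,-0.0003,0],
    [0,0,0,0]
  ]
}}

```text
clock: 7.65
eef_pos: [599.1, -198.2, 312.0]
ee_rot: [-2.292, -2.145, 0.002]
wrist_force: [-5.7, 2.9, 1.7]
width: 8.5
finger_force: 30.9
```

Emit:
{"api": "jog_arm", "payload": {
  "moves": [
    [0,0.001,-0.0003,0],
    [0,0.001,-0.0003,0],
    [0,0,0,0]
  ]
}}

```text
clock: 7.9
eef_pos: [600.6, -198.4, 312.6]
ee_rot: [-2.291, -2.144, 0.003]
wrist_force: [-7.5, 2.5, 2.6]
width: 8.8
finger_force: 30.9
```

Emit:
{"api": "jog_arm", "payload": {
  "moves": [
    [0,0.001,-0.0003,0],
    [0,0,0,0],
    [0,0,0,0]
  ]
}}

```text
clock: 8.15
eef_pos: [601.2, -198.4, 312.7]
ee_rot: [-2.291, -2.143, 0.003]
wrist_force: [-7.6, 3.0, 3.9]
width: 8.6
finger_force: 30.9
```

```bash
python3 -c "
from h import *
lid()
for n in('scene','side'):cv2.imwrite(f'pics/{n}1.png',capture(n)[:,:,::-1])
print(proj('scene',(600,-70,154)),proj('side',(600,-70,154)))
im=cv2.imread('pics/scene1.png');u,v=map(int,proj('scene',(600,-70,154)));a=cv2.resize(im[v-75:v+75,u-90:u+110],(800,600),interpolation=2);cv2.imwrite('pics/c1.png',a);print(u-90,v-75)
"
```

```text
clock 8.15 tcp [ 601.2 -198.4  312.7] R 216.9 theta 1.264 Frad 6.0 Ftan -6.4 F [-7.6  3.   3.9] w 8.6
[345.47206661 225.22552086] [325.13894611 224.1307816 ]
255 150
```

View pics/c1.png

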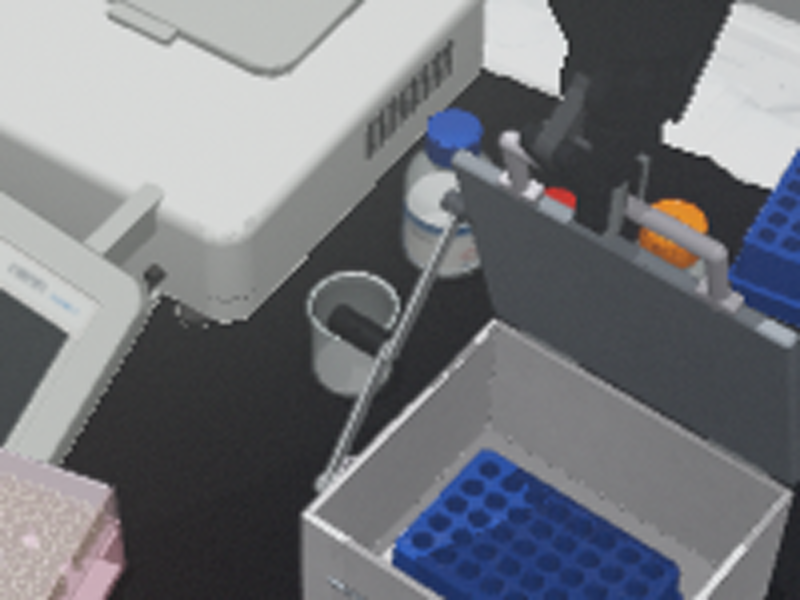

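The crop shows the stay nearly straight: lower pivot (327,485), knuckle (390,350), upper pivot (455,205). It isn't clearly locked yet, so I'll press a little more.

Emit:
{"api": "jog_arm", "payload": {
  "moves": [
    [0,0.001,-0.0013,0],
    [0,0,0,0],
    [0,0,0,0]
  ]
}}

```text
clock: 8.5
eef_pos: [601.8, -198.4, 313.0]
ee_rot: [-2.29, -2.142, 0.005]
wrist_force: [-7.5, 3.8, -0.5]
width: 8.7
finger_force: 30.6
```

Emit:
{"api": "jog_arm", "payload": {
  "moves": [
    [0,0.001,-0.0003,0],
    [0,0,0,0],
    [0,0,0,0]
  ]
}}

```text
clock: 8.75
eef_pos: [602.2, -198.5, 313.1]
ee_rot: [-2.29, -2.141, 0.006]
wrist_force: [-9.0, 3.1, -0.6]
width: 8.6
finger_force: 30.6
```

```bash
python3 -c "
from h import *
lid()
cv2.imwrite('pics/scene2.png',capture('scene')[:,:,::-1])
a=cv2.imread('pics/scene1.png').astype(int);b=cv2.imread('pics/scene2.png').astype(int)
d=abs(a-b).max(2)[180:300,320:390];print((d>40).sum(),np.argwhere(d>40)[:20].tolist())
"
```

```text
clock 8.75 tcp [ 602.2 -198.5  313.1] R 216.9 theta 1.269 Frad 2.0 Ftan -9.0 F [-9.   3.1 -0.6] w 8.6
27 [[2, 62], [2, 63], [3, 64], [4, 64], [5, 60], [5, 64], [6, 60], [6, 65], [7, 51], [7, 66], [8, 53], [8, 66], [8, 67], [9, 68], [12, 60], [12, 61], [14, 49], [14, 62], [15, 69], [16, 49]]
```

```bash
python3 -c "
from h import *
O=np.array([581.6,-200,0]);X=np.array([.9978,-.0663,0]);Y=np.array([.0663,.9978,0]);Z=np.array([0,0,1])
W=lambda x,y,z:O+x*X+y*Y+z*Z
for n in('scene','side'):
  print(n,[proj(n,W(*p)).round(1).tolist() for p in[(-48,103,89),(-3,104,154),(-3,138,154),(-3+8.2,104,154-5.7),(-3+8.2,138,154-5.7)]])
a=cv2.imread('pics/scene2.png');u,v=345,235;A=cv2.resize(a[v-60:v+60,u-40:u+40],None,fx=5,fy=5,interpolation=2)
cv2.imwrite('pics/side2.png',capture('side')[:,:,::-1]);b=cv2.imread('pics/side2.png');u,v=[int(t) for t in proj('side',W(-3,120,154))];print(u-40,v-60)
B=cv2.resize(b[v-60:v+60,u-40:u+40],None,fx=5,fy=5,interpolation=2)
cv2.imwrite('pics/c2.png',np.hstack([A,B]))
"
```

```text
scene [[338.5, 268.1], [352.0, 235.1], [339.0, 227.2], [354.4, 234.5], [341.4, 226.7]]
side [[351.3, 245.0], [333.3, 219.8], [329.4, 226.0], [330.2, 221.6], [326.2, 227.8]]
291 162
```

View pics/c2.png

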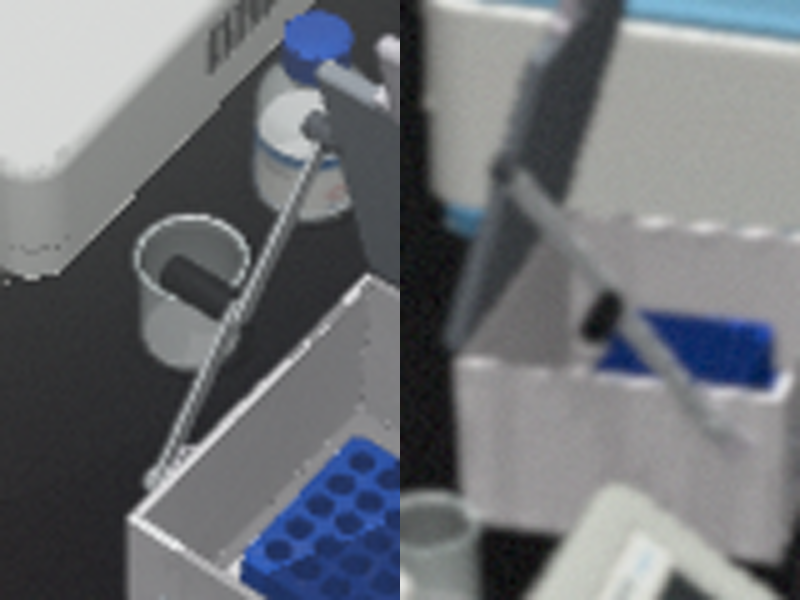

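Both views show the knuckle on the pivot line (scene crop (237,308), side crop (618,300)), so the stay is straight but not past it. I'll press slightly more and wait.

Emit:
{"api": "jog_arm", "payload": {
  "moves": [
    [0,0.001,-0.0003,0],
    [0,0,0,0],
    [0,0,0,0],
    [0,0,0,0],
    [0,0,0,0]
  ]
}}

```text
clock: 9.27
eef_pos: [602.7, -198.5, 313.2]
ee_rot: [-2.289, -2.14, 0.007]
wrist_force: [-10.7, 4.6, -1.0]
width: 8.7
finger_force: 30.7
```

```bash
cat >> h.py <<'E'
def kn(n,box,thr=55):
    im=capture(n)[:,:,::-1].copy();x0,x1,y0,y1=box
    return im
def cmpv(tag,ref):
    b=capture('scene')[:,:,::-1].astype(int);cv2.imwrite(f'pics/{tag}.png',b)
    a=cv2.imread(f'pics/{ref}.png').astype(int);d=(abs(a-b).max(2)>40)[215:270,325:362];print("changed px near knuckle",d.sum())
    g=b.max(2)[215:245,330:356];m=(g<70);print("dark centroid",(np.argwhere(m).mean(0)[::-1]+[330,215]).round(2),m.sum())
E
python3 -c "
from h import *
lid();cmpv('scene3','scene2')"
```

```text
clock 9.27 tcp [ 602.7 -198.5  313.2] R 216.9 theta 1.271 Frad 2.1 Ftan -10.9 F [-10.7   4.6  -1. ] w 8.7
changed px near knuckle 0
dark centroid [341.91 227.5 ] 298[ WARN:0@1.492] global loadsave.cpp:1063 imwrite_ Unsupported depth image for selected encoder is fallbacked to CV_8U.
```

```bash
python3 -c "
from h import *
O=np.array([581.6,-200,0]);X=np.array([.9978,-.0663,0]);Y=np.array([.0663,.9978,0])
def on(n,uv,y):
  o,d=ray(n,uv);t=(y-(o-O)@Y)/(d@Y);p=o+d*t-O;return np.array([p@X,p[2]])
c={'scene':[(305+152/5,175+480/5),(305+201/5,175+289/5),(305+318/5,175+128/5)],'side':[(291+335/5,162+440/5),(291+206/5,162+313/5),(291+105/5,162+168/5)]}
for n,(l,k,u) in c.items():
  l,k,u=on(n,l,103),on(n,k,121),on(n,u,103)
  a,b=k-l,u-k
  print(n,l.round(1),k.round(1),u.round(1),'len',np.linalg.norm(a).round(1),np.linalg.norm(b).round(1),'bend(+ = locked)',(np.arctan2(b[1],b[0])-np.arctan2(a[1],a[0])).round(3))
"
```

```text
scene [-58.5  89.9] [ -3.7 149.4] [ 48.  215.1] len 80.9 83.5 bend(+ = locked) 0.077
side [-65.1  77.1] [ -5.  149.6] [ 49.8 212.5] len 94.2 83.3 bend(+ = locked) -0.024
```

The knuckle lies on the pivot line because pulling keeps the stay straight. I'll ease off slowly so its spring can carry it into the lock.

Emit:
{"api": "jog_arm", "payload": {
  "moves": [
    [0,-0.0005,0.0002,0],
    [0,-0.0005,0.0001,0],
    [0,-0.0005,0.0002,0],
    [0,-0.0005,0.0001,0],
    [0,0,0,0]
  ]
}}

```text
clock: 9.73
eef_pos: [602.0, -198.5, 313.0]
ee_rot: [-2.291, -2.143, 0.004]
wrist_force: [-7.0, 2.5, -0.6]
width: 8.5
finger_force: 30.6
```

Emit:
{"api": "jog_arm", "payload": {
  "moves": [
    [0,-0.0005,0.0002,0],
    [0,-0.0005,0.0001,0],
    [0,0,0,0],
    [0,0,0,0]
  ]
}}

```text
clock: 10.07
eef_pos: [601.4, -198.4, 312.9]
ee_rot: [-2.291, -2.143, 0.004]
wrist_force: [-6.2, 3.5, -1.5]
width: 8.7
finger_force: 30.6
```

```bash
sed -i 's/,b)$/,b.astype(np.uint8))/' h.py; sed -i "s/imwrite(f'pics\/{tag}.png',b)/imwrite(f'pics\/{tag}.png',b.astype(np.uint8))/" h.py
python3 -c "
from h import *
lid();cmpv('scene4','scene3')"
```

```text
clock 10.07 tcp [ 601.4 -198.4  312.9] R 217.0 theta 1.265 Frad 0.4 Ftan -6.6 F [-6.2  3.5 -1.5] w 8.7
changed px near knuckle 0
dark centroid [341.85 227.47] 295
```

Emit:
{"api": "jog_arm", "payload": {
  "moves": [
    [0,-0.0005,0.0002,0],
    [0,-0.0005,0.0001,0],
    [0,0,0,0],
    [0,0,0,0]
  ]
}}

```text
clock: 10.45
eef_pos: [600.9, -198.4, 312.7]
ee_rot: [-2.292, -2.144, 0.003]
wrist_force: [-5.4, 1.5, -1.2]
width: 8.7
finger_force: 30.6
```

Emit:
{"api": "jog_arm", "payload": {
  "moves": [
    [0,-0.0005,0.0002,0],
    [0,-0.0005,0.0001,0],
    [0,0,0,0],
    [0,0,0,0]
  ]
}}

```text
clock: 10.78
eef_pos: [600.5, -198.4, 312.6]
ee_rot: [-2.292, -2.146, 0.001]
wrist_force: [-4.0, 2.1, -4.2]
width: 8.8
finger_force: 30.3
```

```bash
python3 -c "
from h import *
lid();cmpv('scene5','scene3')"
```

```text
clock 10.78 tcp [ 600.5 -198.4  312.6] R 217.0 theta 1.261 Frad -2.8 Ftan -5.2 F [-4.   2.1 -4.2] w 8.8
changed px near knuckle 2
dark centroid [341.87 227.62] 300
```

Emit:
{"api": "jog_arm", "payload": {
  "moves": [
    [0,-0.0005,0.0002,0],
    [0,-0.0005,0.0001,0],
    [0,0,0,0],
    [0,0,0,0]
  ]
}}

```text
clock: 11.17
eef_pos: [600.2, -198.3, 312.6]
ee_rot: [2.293, 2.147, 0.0]
wrist_force: [-0.1, 1.2, -7.7]
width: 8.8
finger_force: 29.9
```

Emit:
{"api": "jog_arm", "payload": {
  "moves": [
    [0,-0.0005,0.0002,0],
    [0,-0.0005,0.0001,0],
    [0,0,0,0],
    [0,0,0,0]
  ]
}}

```text
clock: 11.5
eef_pos: [599.4, -198.3, 312.4]
ee_rot: [2.293, 2.147, 0.0]
wrist_force: [1.4, 0.5, -11.6]
width: 8.9
finger_force: 29.6
```

```bash
python3 -c "
from h import *
lid();cmpv('scene6','scene3')
a=cv2.imread('pics/scene6.png');A=cv2.resize(a[195:275,330:380],None,fx=7,fy=7,interpolation=2)
b=capture('side')[:,:,::-1];cv2.imwrite('pics/side6.png',b);B=cv2.resize(b[185:265,305:365],None,fx=7,fy=7,interpolation=2)
cv2.imwrite('pics/c6.png',np.hstack([A,B]))
"
```

```text
clock 11.5 tcp [ 599.4 -198.3  312.4] R 217.1 theta 1.255 Frad -11.5 Ftan -2.1 F [  1.4   0.5 -11.6] w 8.9
changed px near knuckle 53
dark centroid [341.65 227.67] 303
```

View pics/c6.png

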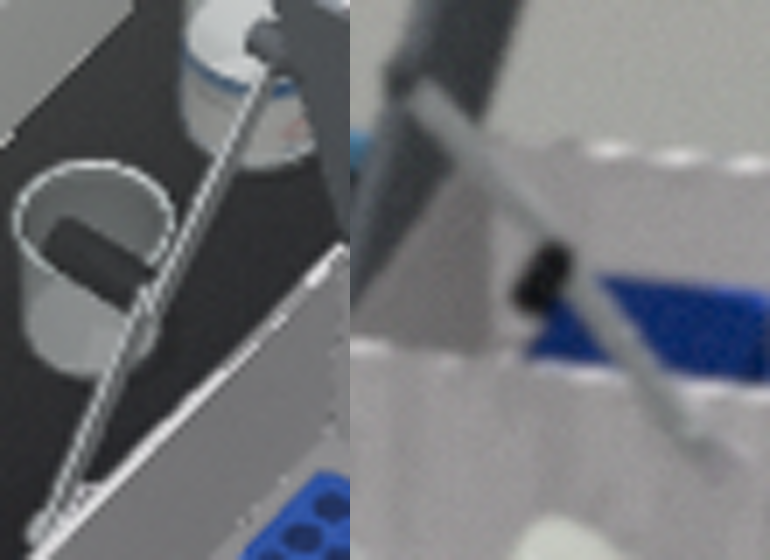

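Relieving the load bends the stay in the lock direction (side crop knuckle (575,262), above the line between (410,85) and (715,455)). I'll ease off further and take out the radial pull.

Emit:
{"api": "jog_arm", "payload": {
  "moves": [
    [0,-0.0005,0.001,0],
    [0,-0.0005,0.001,0],
    [0,0,0,0],
    [0,0,0,0]
  ]
}}

```text
clock: 11.93
eef_pos: [598.3, -198.3, 311.9]
ee_rot: [2.293, 2.147, 0.002]
wrist_force: [-0.8, 3.2, -3.0]
width: 8.7
finger_force: 30.4
```

Emit:
{"api": "jog_arm", "payload": {
  "moves": [
    [0,-0.0005,0.0002,0],
    [0,-0.0005,0.0002,0],
    [0,0,0,0],
    [0,0,0,0]
  ]
}}

```text
clock: 12.27
eef_pos: [597.3, -198.2, 311.6]
ee_rot: [2.293, 2.147, 0.002]
wrist_force: [-2.1, 4.6, 2.5]
width: 8.7
finger_force: 30.9
```

```bash
python3 -c "
from h import *
lid();cmpv('scene7','scene6')
"
```

```text
clock 12.27 tcp [ 597.3 -198.2  311.6] R 216.9 theta 1.245 Frad 3.1 Ftan -1.5 F [-2.1  4.6  2.5] w 8.7
changed px near knuckle 78
dark centroid [341.32 227.94] 304
```

Emit:
{"api": "jog_arm", "payload": {
  "moves": [
    [0,-0.0005,0.0002,0],
    [0,-0.0005,0.0002,0],
    [0,0,0,0],
    [0,0,0,0]
  ]
}}

```text
clock: 12.65
eef_pos: [596.3, -198.1, 311.2]
ee_rot: [2.293, 2.147, 0.002]
wrist_force: [-1.3, 5.4, 6.0]
width: 8.6
finger_force: 31.2
```

```bash
python3 -c "
from h import *
lid();cmpv('scene8','scene7')
a=cv2.imread('pics/scene8.png');A=cv2.resize(a[195:275,330:380],None,fx=7,fy=7,interpolation=2)
b=capture('side')[:,:,::-1];cv2.imwrite('pics/side8.png',b);B=cv2.resize(b[185:265,305:365],None,fx=7,fy=7,interpolation=2)
cv2.imwrite('pics/c8.png',np.hstack([A,B]))
"
```

```text
clock 12.65 tcp [ 596.3 -198.1  311.2] R 216.9 theta 1.24 Frad 6.2 Ftan 0.3 F [-1.3  5.4  6. ] w 8.6
changed px near knuckle 3
dark centroid [341.35 228.02] 305
```

View pics/c8.png

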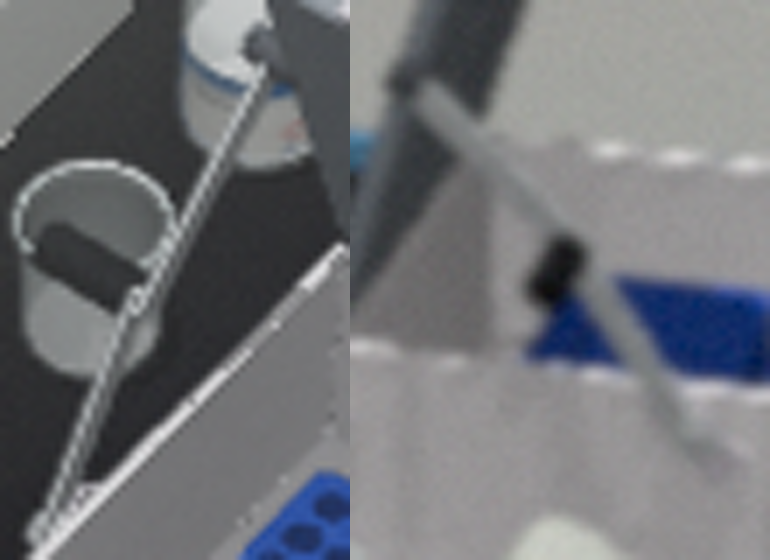

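The stay is now clearly bent past straight (side crop knuckle at (575,250), scene crop at (130,295)) and no longer moving, so it is locked. I'll release and rise.

Emit:
{"api": "jog_arm", "payload": {
  "moves": [
    [0,0,-0.001,0],
    [0,0,0,0],
    [0,0,0,0],
    [0,0,0,0],
    [0,0,0,0]
  ],
  "fingers": 0.36
}}

```text
clock: 13.17
eef_pos: [595.9, -198.9, 311.0]
ee_rot: [2.294, 2.146, -0.001]
wrist_force: [-0.8, 0.1, -0.5]
width: 30.4
finger_force: 0.0
```

Emit:
{"api": "jog_arm", "payload": {
  "moves": [
    [0,0,-0.008,0],
    [0,0,-0.012,0],
    [0,0,-0.02,0],
    [0,0,-0.02,0],
    [0,0,0,0]
  ]
}}

```text
clock: 13.58
eef_pos: [597.3, -199.4, 376.5]
ee_rot: [2.289, 2.142, 0.006]
wrist_force: [-0.6, -0.1, 0.5]
width: 30.5
finger_force: 0.0
```

```bash
python3 -c "
from h import *
lid();cmpv('scene9','scene8')
O=np.array([581.6,-200,0]);X=np.array([.9978,-.0663,0]);Y=np.array([.0663,.9978,0])
for n,uv in(('scene',(342.6,232.9)),('side',(334.6,223.9))):
  o,d=ray(n,uv);p=o+d*(121-(o-O)@Y)/(d@Y);print(n,p.round(1),((p-O)@X).round(1))
p=sense()['eef_pos'];print('tcp chest',(p-O)@X,(p-O)@Y)
"
```

```text
clock 13.58 tcp [ 597.3 -199.4  376.5] R 279.5 theta 1.316 Frad 0.6 Ftan -0.4 F [-0.6 -0.1  0.5] w 30.5
changed px near knuckle 0
dark centroid [341.3 228. ] 306
scene [577.1 -78.4 157.2] -12.5
side [578.6 -78.5 152.3] -11.0
tcp chest 15.232767387014201 1.725073384733954
```

Emit:
{"api": "jog_arm", "payload": {
  "moves": [
    [0.034,-0.019,0,0],
    [0.034,-0.019,0,0],
    [0.034,-0.019,0,0],
    [0.0345,-0.019,0,0],
    [0,0,0.03,0]
  ],
  "fingers": 0.0
}}

```text
clock: 14.05
eef_pos: [530.2, -48.1, 345.4]
ee_rot: [-2.28, -2.162, -0.017]
wrist_force: [2.2, 1.2, -0.6]
width: -0.5
finger_force: 0.0
```

Emit:
{"api": "jog_arm", "payload": {
  "moves": [
    [0,0,0.036,0],
    [0,0,0.036,0],
    [0,0,0.036,0],
    [0,0,0.036,0],
    [0,0,0.036,0]
  ]
}}

```text
clock: 14.47
eef_pos: [528.9, -56.9, 159.7]
ee_rot: [-2.293, -2.147, -0.002]
wrist_force: [0.6, 0.5, 0.3]
width: 0.2
finger_force: 0.0
```

```bash
cat >> h.py <<'E'
def ch():
    O=np.array([581.6,-200,0]);X=np.array([.9978,-.0663,0]);Y=np.array([.0663,.9978,0])
    s=sense();p=s['eef_pos'];print('t',round(s['clock'],2),'tcp chest',((p-O)@X).round(1),((p-O)@Y).round(1),p[2].round(1),"F",s['wrist_force'].round(1),"w",round(s['width'],1))
E
python3 -c "
from h import *
ch()
M=camera_model('wrist');b=capture('wrist');cv2.imwrite('pics/w2.png',b[:,:,::-1])"
```

```text
t 14.47 tcp chest -62.1 139.3 159.7 F [0.6 0.5 0.3] w 0.2
```

View pics/w2.png

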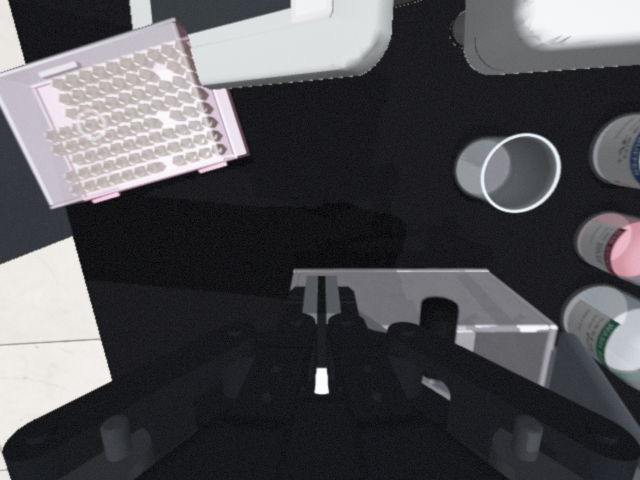

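The wrist view shows the fingertips at (320,290) and the black knuckle at (440,315), so the pads overlap the pin's outer end. I'll approach and push.

Emit:
{"api": "jog_arm", "payload": {
  "moves": [
    [0,0.011,0.003,0],
    [0,0.011,0.003,0],
    [0,0.004,0.001,0],
    [0,0.004,0.002,0],
    [0,0,0,0]
  ]
}}

```text
clock: 14.93
eef_pos: [559.4, -59.0, 152.5]
ee_rot: [2.293, 2.147, -0.001]
wrist_force: [0.3, -1.1, 0.2]
width: 0.6
finger_force: 0.4
```

Emit:
{"api": "jog_arm", "payload": {
  "moves": [
    [0,0.003,0.001,0],
    [0,0.003,0.002,0],
    [0,0,0,0]
  ]
}}

```text
clock: 15.18
eef_pos: [565.2, -59.4, 149.0]
ee_rot: [-2.293, -2.147, -0.0]
wrist_force: [-0.5, 0.3, 0.6]
width: -0.1
finger_force: 0.4
```

```bash
python3 -c "
from h import *
ch();cmpv('scene10','scene9')"
```

```text
t 15.18 tcp chest -25.7 139.2 149.0 F [-0.5  0.3  0.6] w -0.1
changed px near knuckle 310
dark centroid [340.51 226.37] 439
```

Emit:
{"api": "jog_arm", "payload": {
  "moves": [
    [-0.001,0.003,0.001,0],
    [0,0.003,0.001,0],
    [0,0,0,0]
  ]
}}

```text
clock: 15.48
eef_pos: [571.1, -60.9, 146.7]
ee_rot: [-2.293, -2.147, 0.001]
wrist_force: [-0.4, -0.5, -0.3]
width: -0.1
finger_force: 0.7
```

Emit:
{"api": "jog_arm", "payload": {
  "moves": [
    [0,0.003,0.0015,0],
    [0,0.003,0.0015,0],
    [0,0,0,0]
  ]
}}

```text
clock: 15.73
eef_pos: [575.9, -61.2, 142.8]
ee_rot: [-2.292, -2.145, 0.004]
wrist_force: [-4.8, 0.8, -3.0]
width: -0.0
finger_force: 2.3
```

```bash
python3 -c "
from h import *
ch();cmpv('scene11','scene9')
A=cv2.imread('pics/scene11.png')[185:275,310:390];A=cv2.resize(A,None,fx=5,fy=5,interpolation=2)
b=capture('side')[:,:,::-1];B=cv2.resize(b[185:265,295:365],None,fx=5.625,fy=5.625,interpolation=2)
cv2.imwrite('pics/c11.png',np.hstack([A,B]))"
```

```text
t 15.73 tcp chest -14.9 138.2 142.8 F [-4.8  0.8 -3. ] w -0.0
changed px near knuckle 484
dark centroid [340.74 226.75] 511
```

View pics/c11.png

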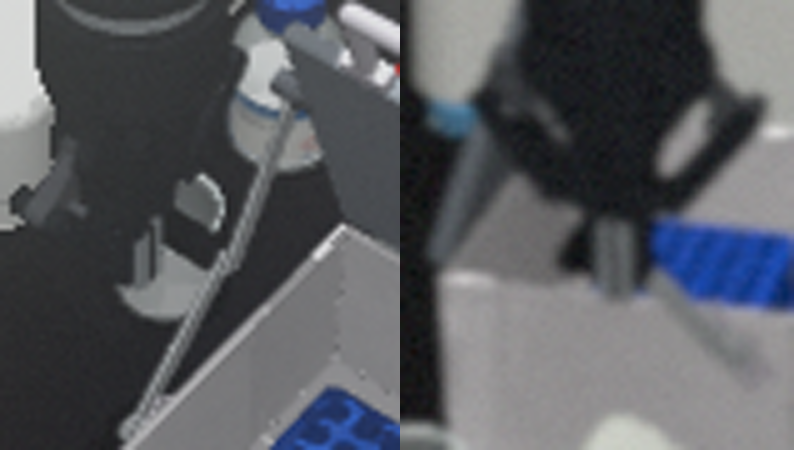

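The scene crop shows the fingertip against the knuckle at (205,225), with the stay still straight-locked. The side crop shows the pad at (612,260) touching the black pin on the hinge side. I'll continue the push.

Emit:
{"api": "jog_arm", "payload": {
  "moves": [
    [0,0.003,0.002,0],
    [0,0.003,0.002,0],
    [0,0,0,0]
  ]
}}

```text
clock: 16.08
eef_pos: [580.9, -61.6, 138.5]
ee_rot: [-2.291, -2.144, 0.006]
wrist_force: [-7.1, 0.3, -4.4]
width: 0.1
finger_force: 2.8
```

Emit:
{"api": "jog_arm", "payload": {
  "moves": [
    [0,0.003,0.002,0],
    [0,0.003,0.002,0],
    [0,0,0,0]
  ]
}}

```text
clock: 16.33
eef_pos: [585.4, -62.0, 133.7]
ee_rot: [-2.289, -2.142, 0.01]
wrist_force: [-9.5, 0.2, -4.6]
width: 0.1
finger_force: 4.2
```

```bash
python3 -c "
from h import *
ch()"
```

```text
t 16.33 tcp chest -5.3 138.0 133.7 F [-9.5  0.2 -4.6] w 0.1
```

```bash
cat >> h.py <<'E'
def edge(tag,new=False):
    if new: cv2.imwrite(f'pics/{tag}.png',capture('scene')[:,:,::-1])
    g=cv2.imread(f'pics/{tag}.png').max(2).astype(int);E=[]
    for r in range(253,267,2):
        row=g[r,328:365];i=np.argmax(row>90);E.append(328+i-(row[i]-90)/max(1,row[i]-row[i-1]))
    print(tag,np.round(E,1))
E
python3 -c "
from h import *
for t in('scene3','scene6','scene9','scene11'):edge(t)
edge('scene12',True)
print(cv2.imread('pics/scene12.png').max(2)[195:262:6,335:378].tolist())"
```

```text
scene3 [342.2 341.2 340.3 339.3 338.8 337.7 336.8]
scene6 [341.8 340.9 340.  339.2 338.3 337.4 336.8]
scene9 [341.  340.3 339.4 338.9 338.1 337.3 336.4]
scene11 [343.9 342.8 341.8 340.6 339.5 338.5 337.5]
scene12 [345.4 344.1 342.9 341.7 340.4 339.1 338.1]
[[59, 59, 59, 59, 62, 61, 58, 58, 58, 57, 58, 55, 57, 57, 54, 56, 55, 56, 55, 56, 54, 55, 54, 55, 61, 76, 145, 196, 196, 198, 199, 200, 200, 200, 200, 197, 185, 215, 220, 213, 170, 137, 127], [56, 57, 54, 57, 56, 57, 57, 56, 56, 55, 56, 53, 55, 55, 54, 51, 52, 55, 53, 56, 53, 52, 55, 55, 53, 83, 156, 134, 81, 101, 113, 118, 125, 127, 125, 125, 126, 109, 106, 104, 113, 138, 166], [57, 56, 55, 56, 56, 57, 57, 57, 55, 56, 53, 55, 56, 55, 57, 53, 52, 52, 55, 60, 59, 50, 58, 90, 121, 119, 67, 71, 74, 74, 81, 77, 80, 77, 78, 78, 78, 79, 77, 84, 96, 101, 111], [53, 54, 55, 55, 56, 56, 57, 55, 50, 51, 52, 55, 52, 52, 53, 51, 54, 54, 50, 52, 54, 78, 127, 134, 138, 140, 141, 141, 122, 103, 104, 118, 145, 140, 108, 80, 80, 77, 77, 78, 77, 76, 77], [53, 52, 51, 49, 53, 51, 51, 49, 51, 50, 52, 52, 51, 52, 51, 52, 51, 50, 47, 50, 49, 49, 50, 52,
[... 739 characters left out ...]
, 46, 48, 47, 46, 46, 49, 65, 119, 141, 140, 116, 119, 120, 118, 119, 119, 118, 119, 119, 118], [46, 46, 43, 42, 39, 49, 59, 66, 64, 58, 55, 47, 50, 94, 157, 102, 98, 56, 47, 47, 48, 47, 47, 67, 117, 138, 138, 113, 117, 119, 118, 117, 118, 117, 117, 119, 118, 119, 119, 121, 118, 119, 124], [43, 44, 46, 42, 44, 41, 46, 42, 44, 84, 151, 112, 100, 70, 45, 43, 46, 69, 135, 168, 166, 114, 121, 119, 117, 116, 116, 116, 117, 116, 118, 118, 119, 118, 119, 118, 119, 119, 118, 119, 121, 123, 128], [41, 41, 42, 44, 43, 64, 122, 129, 101, 78, 40, 56, 115, 168, 167, 120, 122, 123, 121, 120, 117, 118, 118, 117, 118, 117, 117, 118, 117, 118, 118, 118, 120, 119, 120, 119, 123, 132, 141, 142, 141, 141, 142]]
```

Emit:
{"api": "jog_arm", "payload": {
  "moves": [
    [0,-0.003,0,0],
    [0,-0.006,0,0],
    [0,-0.012,0,0],
    [0,-0.012,0,0],
    [0,0,0,0]
  ]
}}

```text
clock: 16.8
eef_pos: [556.1, -60.0, 137.3]
ee_rot: [2.293, 2.145, 0.005]
wrist_force: [-0.7, -0.1, -0.4]
width: -0.2
finger_force: 0.0
```

```bash
python3 -c "
from h import *
ch();edge('scene13',True);cv2.imwrite('pics/side13.png',capture('side')[:,:,::-1])
# lid top edge movement vs scene9 : bar (bright) pixels
for t in('scene3','scene9','scene13'):
  g=cv2.imread(f'pics/{t}.png');m=(g.min(2)>170)[150:260,395:460];q=np.argwhere(m);print(t,(q.mean(0)[::-1]+[395,150]).round(2),len(q))
"
```

```text
t 16.8 tcp chest -34.7 138.0 137.3 F [-0.7 -0.1 -0.4] w -0.2
scene13 [345.4 344.1 343.  341.7 340.4 339.1 338. ]
scene3 [441.92 173.65] 1170
scene9 [438.97 172.36] 1474
scene13 [427.34 174.25] 2552
```

Emit:
{"api": "jog_arm", "payload": {
  "moves": [
    [0,-0.01,-0.035,0],
    [0,-0.01,-0.04,0],
    [0,0,-0.04,0],
    [0,0,-0.04,0],
    [0,0,-0.04,0]
  ]
}}

```text
clock: 17.32
eef_pos: [537.0, -58.6, 334.2]
ee_rot: [2.292, 2.145, 0.005]
wrist_force: [2.0, -0.0, -0.3]
width: -0.0
finger_force: 0.0
```

Emit:
{"api": "jog_arm", "payload": {
  "moves": [
    [0,0,-0.04,0],
    [-0.034,0.0115,0,0],
    [-0.034,0.0115,0,0],
    [-0.034,0.0115,0,0],
    [-0.034,0.0115,0,0]
  ],
  "fingers": 0.36
}}

```text
clock: 17.73
eef_pos: [575.0, -198.3, 372.4]
ee_rot: [2.288, 2.148, 0.003]
wrist_force: [0.8, 0.1, 0.3]
width: 30.7
finger_force: 0.0
```

Emit:
{"api": "jog_arm", "payload": {
  "moves": [
    [0,0,0,0],
    [0,0,0,0]
  ]
}}

```text
clock: 17.9
eef_pos: [573.3, -200.8, 371.4]
ee_rot: [2.298, 2.138, -0.003]
wrist_force: [-0.6, 0.6, -0.0]
width: 30.8
finger_force: 0.0
```

```bash
python3 -c "
from h import *
ch()
O=np.array([581.6,-200,0]);X=np.array([.9978,-.0663,0]);Y=np.array([.0663,.9978,0]);Z=np.array([0,0,1])
M=camera_model('wrist');b=capture('wrist');cv2.imwrite('pics/w3.png',b[:,:,::-1]);edge('scene14',True);cv2.imwrite('pics/side14.png',capture('side')[:,:,::-1])
s=capture('side')[:,:,::-1]
for th in(1.05,1.13,1.2):
  x=82-215*np.cos(th)+5*np.sin(th);z=104+215*np.sin(th)+5*np.cos(th)
  P=[O+x*X+y*Y+z*Z for y in(-50,0,50)]
  print(th,round(x,1),round(z,1),[[proj(n,p,M if n=='wrist' else None).round(0).tolist() for p in P] for n in('wrist','scene','side')])
g=b.min(2).astype(int)
for r in range(150,300,15):
  m=np.flatnonzero(g[r]>150);print(r,m.min() if len(m) else None,[ (int(k[0]),int(k[-1])) for k in np.split(m,np.flatnonzero(np.diff(m)>1)+1) if len(k)>3][:8])
"
```

```text
t 17.9 tcp chest -8.2 -1.4 371.4 F [-0.6  0.6 -0. ] w 30.8
scene14 [345.1 343.7 342.6 341.4 340.1 338.7 337.7]
1.05 -20.6 293.0 [[[302.0, 320.0], [300.0, 249.0], [298.0, 168.0]], [[418.0, 232.0], [394.0, 219.0], [371.0, 206.0]], [[356.0, 146.0], [351.0, 152.0], [346.0, 159.0]]]
1.13 -5.2 300.6 [[[325.0, 326.0], [324.0, 253.0], [324.0, 169.0]], [[423.0, 224.0], [399.0, 211.0], [377.0, 198.0]], [[350.0, 142.0], [345.0, 148.0], [339.0, 155.0]]]
1.2 8.8 306.2 [[[347.0, 331.0], [348.0, 256.0], [350.0, 170.0]], [[428.0, 217.0], [404.0, 204.0], [381.0, 192.0]], [[345.0, 140.0], [339.0, 146.0], [334.0, 152.0]]]
150 0 [(0, 19), (82, 92), (98, 111), (252, 256), (269, 287), (316, 328), (351, 355), (454, 478)]
165 0 [(0, 23), (38, 116), (126, 135), (269, 287), (314, 329), (341, 355), (458, 486)]
180 0 [(0, 139), (270, 288), (314, 329), (348, 356)]
195 0 [(0, 142), (271, 288), (314, 329), (352, 355)]
210 0 [(0, 145), (271, 289), (319, 329)]
225 0 [(0, 149), (257, 260), (273, 289)]
240 0 [(0, 152), (258, 261), (274, 314), (332, 343)]
255 0 [(0, 155), (259, 262)]
270 0 [(0, 158), (260, 314), (331, 337)]
285 0 [(0, 162), (318, 328), (635, 638)]
```

The wrist mask puts the bar at u≈321, close to the prediction for a lid angle of about 1.12 rad, and the stay remains broken. I'll descend and grip.

Emit:
{"api": "jog_arm", "payload": {
  "moves": [
    [0.001,0.0015,0.022,0],
    [0,0,0.022,0],
    [0,0,0.016,0],
    [0,0,0.013,0],
    [0,0,0,0]
  ]
}}

```text
clock: 18.52
eef_pos: [574.0, -193.8, 295.8]
ee_rot: [-2.288, -2.148, 0.001]
wrist_force: [-0.7, 0.4, -0.3]
width: 30.4
finger_force: 0.0
```

Emit:
{"api": "jog_arm", "payload": {
  "moves": [
    [0,0,0,0],
    [0,0,0,0],
    [0,0,0,0],
    [0,0,0,0]
  ],
  "fingers": 0.0,
  "grip_force": 30
}}

```text
clock: 18.85
eef_pos: [575.1, -195.9, 299.3]
ee_rot: [2.292, 2.148, 0.003]
wrist_force: [-0.4, 2.8, 3.0]
width: 9.0
finger_force: 29.4
```

```bash
python3 -c "
from h import *
ch();lid();edge('scene15',True)"
```

```text
t 18.85 tcp chest -6.7 3.7 299.3 F [-0.4  2.8  3. ] w 9.0
clock 18.85 tcp [ 575.1 -195.9  299.3] R 213.5 theta 1.128 Frad 3.0 Ftan 0.7 F [-0.4  2.8  3. ] w 9.0
scene15 [345.1 343.7 342.5 341.2 340.1 338.7 337.6]
```

Run:
```python
import numpy as np
f=lambda t:np.array([-215*np.cos(t)+5*np.sin(t),215*np.sin(t)+5*np.cos(t)])
th=np.concatenate([np.arange(1.128,.13,-.035),np.arange(.10,-.001,-.02)])
r=[]
for a,b in zip(th[:-1],th[1:]):
    d=(f(b)-f(a))/1000;r.append([0,round(d[0],4),round(-d[1],4),0])
for i in range(0,len(r),5):print(th[min(i+5,len(r))].round(3),r[i:i+5])
print(f(0)-f(1.128))
```

```text
0.953 [[0, np.float64(-0.0068), np.float64(0.0032), 0], [0, np.float64(-0.0067), np.float64(0.0034), 0], [0, np.float64(-0.0066), np.float64(0.0037), 0], [0, np.float64(-0.0064), np.float64(0.0039), 0], [0, np.float64(-0.0063), np.float64(0.0041), 0]]
0.778 [[0, np.float64(-0.0062), np.float64(0.0043), 0], [0, np.float64(-0.006), np.float64(0.0045), 0], [0, np.float64(-0.0058), np.float64(0.0047), 0], [0, np.float64(-0.0057), np.float64(0.0049), 0], [0, np.float64(-0.0055), np.float64(0.0051), 0]]
0.603 [[0, np.float64(-0.0053), np.float64(0.0053), 0], [0, np.float64(-0.0051), np.float64(0.0055), 0], [0, np.float64(-0.0049), np.float64(0.0057), 0], [0, np.float64(-0.0047), np.float64(0.0059), 0], [0, np.float64(-0.0045), np.float64(0.006), 0]]
0.428 [[0, np.float64(-0.0043), np.float64(0.0062), 0], [0, np.float64(-0.0041), np.float64(0.0063), 0], [0, np.float64(-0.0039), np.float64(0.0065), 0], [0, np.float64(-0.0036), np.float64(0.0066), 0], [0, np.float64(-0.0034), np.float64(0.0067), 0]]
0.253 [[0, np.float64(-0.0032), np.float64(0.0068), 0], [0, np.float64(-0.0029), np.float64(0.0069), 0], [0, np.float64(-0.0027), np.float64(0.007), 0], [0, np.float64(-0.0024), np.float64(0.0071), 0], [0, np.float64(-0.0022), np.float64(0.0072), 0]]
0.08 [[0, np.float64(-0.0019), np.float64(0.0073), 0], [0, np.float64(-0.0017), np.float64(0.0073), 0], [0, np.float64(-0.0014), np.float64(0.0074), 0], [0, np.float64(-0.0015), np.float64(0.0102), 0], [0, np.float64(-0.0005), np.float64(0.0043), 0]]
-0.0 [[0, np.float64(-0.0004), np.float64(0.0043), 0], [0, np.float64(-0.0003), np.float64(0.0043), 0], [0, np.float64(-0.0002), np.float64(0.0043), 0], [0, np.float64(-0.0001), np.float64(0.0043), 0]]
[-127.39721308 -191.40710711]
```

Emit:
{"api": "jog_arm", "payload": {
  "moves": [
    [0,-0.0068,0.0032,0],
    [0,-0.0067,0.0034,0],
    [0,-0.0066,0.0037,0],
    [0,-0.0064,0.0039,0],
    [0,-0.0063,0.0041,0]
  ]
}}

```text
clock: 19.32
eef_pos: [541.7, -193.8, 280.0]
ee_rot: [2.293, 2.147, 0.002]
wrist_force: [-0.8, 3.3, 1.8]
width: 9.0
finger_force: 29.8
```

```bash
python3 -c "
from h import *
ch();lid();edge('scene16',True)"
```

```text
t 19.32 tcp chest -40.2 3.5 280.0 F [-0.8  3.3  1.8] w 9.0
clock 19.32 tcp [ 541.7 -193.8  280. ] R 213.3 theta 0.947 Frad 2.1 Ftan 0.2 F [-0.8  3.3  1.8] w 9.0
scene16 [346.3 345.1 343.5 342.1 340.6 339.4 338.1]
```

Low forces and the stay is folding; continuing.

Emit:
{"api": "jog_arm", "payload": {
  "moves": [
    [0,-0.0062,0.0043,0],
    [0,-0.006,0.0045,0],
    [0,-0.0058,0.0047,0],
    [0,-0.0057,0.0049,0],
    [0,-0.0055,0.0051,0]
  ]
}}

```text
clock: 19.78
eef_pos: [512.4, -192.0, 255.5]
ee_rot: [2.293, 2.147, 0.001]
wrist_force: [2.4, 2.1, -0.4]
width: 8.6
finger_force: 30.2
```

Emit:
{"api": "jog_arm", "payload": {
  "moves": [
    [0,-0.0053,0.0053,0],
    [0,-0.0051,0.0055,0],
    [0,-0.0049,0.0057,0],
    [0,-0.0047,0.0059,0],
    [0,-0.0045,0.006,0]
  ]
}}

```text
clock: 20.2
eef_pos: [487.6, -190.4, 227.2]
ee_rot: [-2.293, -2.147, 0.0]
wrist_force: [1.2, 3.7, -0.8]
width: 8.5
finger_force: 29.7
```

```bash
python3 -c "
from h import *
ch();lid()"
```

```text
t 20.2 tcp chest -94.4 3.3 227.2 F [ 1.2  3.7 -0.8] w 8.5
clock 20.2 tcp [ 487.6 -190.4  227.2] R 214.4 theta 0.591 Frad -1.2 Ftan -0.1 F [ 1.2  3.7 -0.8] w 8.5
```

Emit:
{"api": "jog_arm", "payload": {
  "moves": [
    [0,-0.0043,0.0062,0],
    [0,-0.0041,0.0063,0],
    [0,-0.0039,0.0065,0],
    [0,-0.0036,0.0066,0],
    [0,-0.0034,0.0067,0]
  ]
}}

```text
clock: 20.62
eef_pos: [468.5, -189.3, 194.9]
ee_rot: [-2.293, -2.147, 0.0]
wrist_force: [0.7, 3.3, -0.2]
width: 8.7
finger_force: 29.4
```

Emit:
{"api": "jog_arm", "payload": {
  "moves": [
    [0,-0.0032,0.0068,0],
    [0,-0.0029,0.0069,0],
    [0,-0.0027,0.007,0],
    [0,-0.0024,0.0071,0],
    [0,-0.0022,0.0072,0]
  ]
}}

```text
clock: 21.03
eef_pos: [455.4, -188.5, 159.9]
ee_rot: [-2.294, -2.147, 0.0]
wrist_force: [1.0, 3.7, 0.4]
width: 8.7
finger_force: 29.4
```

Emit:
{"api": "jog_arm", "payload": {
  "moves": [
    [0,-0.0019,0.0073,0],
    [0,-0.0017,0.0073,0],
    [0,-0.0014,0.0073,0],
    [0,-0.0008,0.0043,0],
    [0,0,0,0]
  ]
}}

```text
clock: 21.45
eef_pos: [449.9, -188.2, 133.5]
ee_rot: [2.293, 2.146, -0.001]
wrist_force: [3.0, 3.2, -4.0]
width: 8.8
finger_force: 29.2
```

```bash
python3 -c "
from h import *
ch();lid()"
```

```text
t 21.45 tcp chest -132.2 3.1 133.5 F [ 3.   3.2 -4. ] w 8.8
clock 21.45 tcp [ 449.9 -188.2  133.5] R 215.8 theta 0.117 Frad -3.2 Ftan -3.6 F [ 3.   3.2 -4. ] w 8.8
```

Emit:
{"api": "jog_arm", "payload": {
  "moves": [
    [0,-0.0003,0.0043,0],
    [0,-0.0003,0.0043,0],
    [0,-0.0002,0.004,0],
    [0,-0.0001,0.0035,0],
    [0,0,0.0025,0]
  ]
}}

```text
clock: 21.87
eef_pos: [448.3, -188.1, 115.2]
ee_rot: [-2.293, -2.146, 0.002]
wrist_force: [-1.8, 3.5, -1.0]
width: 8.4
finger_force: 29.6
```

Emit:
{"api": "jog_arm", "payload": {
  "moves": [
    [0,0,0.0015,0],
    [0,0,0.0015,0],
    [0,0,0.0015,0],
    [0,0,0,0]
  ]
}}

```text
clock: 22.2
eef_pos: [448.1, -188.2, 110.7]
ee_rot: [-2.293, -2.146, 0.002]
wrist_force: [-3.5, 1.6, -4.1]
width: 8.7
finger_force: 29.4
```

```bash
python3 -c "
from h import *
ch();lid()"
```

```text
t 22.2 tcp chest -134.0 3.0 110.7 F [-3.5  1.6 -4.1] w 8.7
clock 22.2 tcp [ 448.1 -188.2  110.7] R 215.8 theta 0.011 Frad 3.5 Ftan -4.2 F [-3.5  1.6 -4.1] w 8.7
```

Emit:
{"api": "jog_arm", "payload": {
  "moves": [
    [0,0,0.001,0],
    [0,0,0.001,0],
    [0,0,0.001,0],
    [0,0,0,0]
  ]
}}

```text
clock: 22.53
eef_pos: [448.1, -188.1, 109.2]
ee_rot: [-2.292, -2.145, 0.001]
wrist_force: [-8.8, 3.0, 11.4]
width: 8.6
finger_force: 31.0
```

Emit:
{"api": "jog_arm", "payload": {
  "moves": [
    [0,0,0.001,0],
    [0,0,0.0005,0],
    [0,0,0,0],
    [0,0,0,0]
  ]
}}

```text
clock: 22.87
eef_pos: [448.1, -188.2, 108.9]
ee_rot: [-2.291, -2.144, 0.001]
wrist_force: [-13.3, 5.6, 24.9]
width: 8.9
finger_force: 32.3
```

The lid is shut and bearing on the chest. I'll relax the press, release and rise.

Emit:
{"api": "jog_arm", "payload": {
  "moves": [
    [0,-0.001,-0.001,0],
    [0,-0.001,-0.0005,0],
    [0,0,-0.0005,0],
    [0,0,0,0]
  ]
}}

```text
clock: 23.2
eef_pos: [448.0, -188.2, 109.2]
ee_rot: [2.292, 2.146, 0.002]
wrist_force: [0.6, 2.6, 0.8]
width: 8.8
finger_force: 30.1
```

Emit:
{"api": "jog_arm", "payload": {
  "moves": [
    [0,0,0,0],
    [0,0,0,0],
    [0,0,0,0],
    [0,0,0,0]
  ],
  "fingers": 0.36
}}

```text
clock: 23.53
eef_pos: [447.1, -188.3, 108.9]
ee_rot: [2.293, 2.146, -0.0]
wrist_force: [0.6, -0.1, 0.5]
width: 30.9
finger_force: 0.0
```

Emit:
{"api": "jog_arm", "payload": {
  "moves": [
    [0,0,-0.01,0],
    [0,0,-0.02,0],
    [0,0,-0.03,0],
    [0,0,-0.03,0],
    [0,0,-0.03,0]
  ]
}}

```text
clock: 23.95
eef_pos: [446.6, -188.6, 230.7]
ee_rot: [2.295, 2.145, 0.0]
wrist_force: [0.5, -0.4, -0.5]
width: 30.9
finger_force: 0.0
```

Emit:
{"api": "jog_arm", "payload": {
  "moves": [
    [0,0,-0.03,0],
    [0,-0.02,-0.03,0],
    [0,0,0,0],
    [0,0,0,0]
  ]
}}

```text
clock: 24.28
eef_pos: [427.6, -187.6, 291.2]
ee_rot: [2.293, 2.144, 0.01]
wrist_force: [-0.0, -0.4, -0.1]
width: 31.0
finger_force: 0.0
```

```bash
python3 -c "
from h import *
ch()
for n in('scene','side'):
  b=capture(n)[:,:,::-1];cv2.imwrite(f'pics/{n}_end.png',b);a=cv2.imread(f'pics/{n}0.png')
  d=(abs(a.astype(int)-b).max(2)>45).astype(np.uint8);k,_,s,c=cv2.connectedComponentsWithStats(d);print(n,[(s[i].tolist()) for i in range(1,k) if s[i,4]>25])
"
```

```text
t 24.28 tcp chest -154.5 2.2 291.2 F [-0.  -0.4 -0.1] w 31.0
scene [[0, 47, 402, 374, 34857], [7, 186, 29, 28, 168], [356, 188, 21, 31, 490], [332, 232, 42, 51, 576], [368, 298, 15, 9, 59], [345, 310, 48, 22, 175], [0, 341, 28, 38, 424], [20, 351, 27, 16, 39], [50, 372, 16, 38, 109], [0, 376, 55, 100, 2605], [93, 383, 35, 49, 759], [39, 402, 8, 9, 26], [43, 409, 7, 9, 26], [35, 412, 54, 40, 676], [165, 432, 9, 11, 66], [202, 449, 44, 31, 562], [173, 458, 9, 19, 80], [52, 474, 19, 6, 76]]
side [[378, 0, 154, 166, 6162], [604, 0, 36, 177, 2199], [565, 185, 29, 75, 722], [612, 202, 28, 18, 254], [602, 208, 7, 7, 29], [380, 210, 18, 16, 94], [509, 278, 54, 14, 347], [633, 287, 7, 24, 112], [539, 319, 11, 11, 31], [520, 320, 62, 52, 1826], [635, 321, 5, 12, 36], [551, 328, 36, 20, 313], [593, 329, 47, 151, 5118]]
```

```bash
python3 -c "
from workcell import close_job
print(close_job())"
```

```text
the job is handed in; nothing more can be done
None
```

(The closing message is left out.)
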